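Index the dividing wheel and weight down its guide bar

ROBOT

A 6-joint arm with a two-finger parallel gripper is mounted at the origin on the work surface. World frame = base frame: x ahead of the robot, y to its left, z up, the work surface at z = 0. Lengths are in m, angles in rad, forces in N, time in s.
With the tool pointing down it reaches from about 0.4 to 0.825 m from the base axis. Payload 7 kg.
Tool frame: the origin (TCP) lies at the very end of the fingers, on their centre line; the grasp point (between the pads) lies 19 mm behind it (arm.pinch_z is the z of the grasp point in the tool frame, in m); z points along the fingers, y is the direction in which the jaws open and shut (so a half turn about z gives the same grasp; the last joint's range is limited). The gripper opens to 88 mm and grips with 3 to 60 N. Pads are 19 mm wide; open, the fingers measure 130 mm over their backs; the gripper's body (78 mm by 193 mm) begins 47 mm behind the grasp point.
Start: joints at [-0.825, 0.359, 0.012, 0, -1.224, -0.288], TCP at [0.298, -0.605, 0.227] pointing down, gripper open.
Joint ranges: [-3.07, 3.07], [-1.43, 2.12], [-1.02, 1.25], [-3.03, 1.67], [-3.05, -0], [-3.03, 3.03]. Speed limits (rad/s): [2.39, 2.39, 3.01, 3.14, 3.14, 3.14].

INTERFACE

Orientations are given as [roll, pitch, yaw] about the fixed x, y, z axes, in that order (R = Rz(yaw) Ry(pitch) Rx(roll)).
In Python, from station import arm gives the robot as it stands.
- The arm moves only by the tool drive_tool, never from a script. Its argument "targets" is a list of rows, each a list of 6 numbers: the shift along the world's x, y, z in units of 0.04 m (1.0 is 0.04 m), then the turn, a rotation vector about the world's x, y, z in units of 6 degrees (1.0 is 6 degrees). In form: [[x, y, z, wx, wy, wz], ...]. A call has 1 to 5 rows; each row shifts and turns the commanded pose from where the row before left it; what a row does not reach is not made up. A row lasts 1/8 s, in which the tool goes at most 62.5 mm and 10.7 degrees, less where a joint would pass 70% of its speed; a pose out of reach is approached as far as the arm can. A call with a number of a shift or a turn outside -1 to 1 is refused whole. A call with a gripper value outside its range is refused whole. "claw" is the opening, from 0 (shut) to 1 (fully open), set as the call begins (left out, the last holds). The fingers move at their own pace and stop on an object; "newtons" is the grip in N (left out, the last holds). Time passes only in rows, so rows that do not move let the fingers close. It gives the time, the measured TCP pose, the force and the opening at its end, in the units of the state.
- arm.get_state(): the state, without advancing time (a new reading comes with each control period).
- arm.grab_frame(name): name is "scene" or "top" or "wrist"; returns (picture, depth): 420x560x3 uint8, red, green, blue; 420x560 float32, m along the optical axis (not along the pixel's ray), 0 where there is no reading.
- arm.get_calibration(name): a dict with "mtx" (3x3 intrinsics, pixels), "origin" and "rotation" of the camera in the world. Camera axes: x right, y up, looking along -z (the intrinsics and any distortion apply to the point x, -y, -z); pixel columns grow to the right and rows downward; lengths in m; the calibration is good to about 2 mm. A picture is of the moment at which its call begins: read the wrist's pose just before it. get_calibration takes no time and is no camera call; for the wrist camera it gives the pose at the moment of the call.
- arm.job_done(): hands the job in, once; it reports no verdict.
Trained networks look in the newest picture that a camera, given by its name, has taken for a name from the list of things; names that differ only in an ending like _2 or _b are one class to them, and where a whole thing is asked for, a point or a joint stands for the part that bears it (a point fixed in the world has none). Each returns a list of dicts, best first, with "score" (0 to 1); they miss things now and then, are a little off and sometimes report something else, mostly with a low value. They report only what shows in the picture. A call takes as long as a camera call.
- arm.search_frame(target, camera): "point" ([x, y, z] in m, in the coordinates of the camera as it stood for that picture, good to about 4 mm: the middle of the surface that is visible of it).
- arm.cut_out(target, camera): "pixels" (420x560 bool, what is visible of it).
- arm.landmark_of(target, camera): "point" ([x, y, z] in m, in the coordinates of the camera as it stood for that picture, good to about 4 mm: a listed point, or the origin of a listed thing).
The state is a dict: "t": time; "q": joint angles; "qd": joint speeds; "joint_efforts": joint torques, N m; "eef_pos": TCP position; "ee_rot": TCP orientation; "force": force on the tool from outside, world axes, zero at the start; "moment": the same for the moment, N m; "width": finger opening in m.
Only numpy, scipy, OpenCV 4.12 (cv2) and the standard library are available. Lean on these libraries where they do the work, as an engineer would, in place of code of your own. Each camera call takes 0.05 s, during which the arm holds its last target. There are 200 camera calls.

TASK

Turn the brass dividing wheel by its rim until its long engraved mark faces the fixed pointer, and let it go. Then swing the steel guide bar by its knob across the wheel, fully home over its rest post, and last of all set the steel weight gently upright in the middle of the round pad at the bar's end to hold it there. Leave the other things on the bench alone.

Things in the scene. Friction and masses are not known exactly. Their poses are not given: they have to be found in the camera images.
- fixture: Dividing fixture, fixed to the bench: dark steel base plate 230 x 320 x 20 mm. Origin: on the wheel's vertical axis, at bench level; the plate reaches 100 mm to -x, 130 mm to +x and 160 mm to either side. Its x axis runs from the wheel's axis to the pointer (roughly away from the robot), y to the left, z up. Pivot post of the guide bar at (0, 125) mm, rest post (32 mm across, top at 66 mm) at (0, -125) mm.
- wheel_centre (a point): Point on the wheel's axis at the height of the rim's top, 65 mm above the bench. The brass wheel is a horizontal pan: upright rim 8 mm thick, outside radius 85 mm, inside radius 77 mm, standing 35 mm proud of the wheel's floor, which is 30 mm above the bench (its copper rosette reaches 34 mm). A finger fits on either side of the rim from above; the side away from the pointer is clear of posts. It turns endlessly both ways, stiff (about 0.08 N m), and stays where it is left.
- mark (a point): The wheel's engraved mark, the point where it crosses the outer top edge of the rim (85 mm from the axis, 65 mm above the bench). The mark is a dark line 5 mm wide over the rim, down its outside and along the wheel's floor to the rosette; the other graduations are hairlines on the rim's top only.
- pointer_tip (a point): Tip of the fixed pointer, a level steel cone 28 mm long on a dark block, 89 mm from the wheel's axis on the fixture's +x side, 60 mm above the bench, 4 mm clear of the rim.
- wheel_body (a joint): Angle of the wheel (rad), counter-clockwise positive seen from above; 0 (or a whole turn) when the mark faces the pointer.
- bar_body (a joint): Angle of the guide bar (rad): 0 home against its stop, lying across the wheel towards the fixture's -y with its pad over the rest post; it grows counter-clockwise seen from above as the bar swings out to the fixture's +x side, where it is parked at the start. Stops at 0 and 2.0; stiff (about 0.1 N m), stays where it is left.
- bar_pivot (a point): The guide bar's vertical pivot axis at the height of the bar's top, 78 mm above the bench. The steel bar is 22 mm wide and 10 mm thick, underside 68 mm above the bench, clear over the wheel.
- bar_knob (a point): Centre of the top of the bar's upright round wooden knob, 22 mm in diameter and 40 mm tall (78 to 118 mm above the bench), 85 mm from the pivot along the bar.
- bar_pad (a point): Centre of the top of the round flat steel pad, 64 mm in diameter, at the end of the bar 250 mm from the pivot, top 80 mm above the bench.
- weight: Loose upright steel weight, 0.6 to 0.84 kg: body 46 mm in diameter and 50 mm tall, a cone up to 55 mm, then a round grip stem 26 mm in diameter up to 90 mm. Origin: centre of its underside, z up the stem.
- round_box: Bystander: closed round brass box, 80 mm across, 54 mm tall. Origin: centre of its underside.
- mallet: Bystander: wooden mallet lying flat, 260 mm long. Origin: under its middle.
- chisel: Bystander: chasing tool with a wooden handle, lying flat, 190 mm long. Origin: under its middle.
- dish: Bystander: shallow brass dish, 90 mm across, 28 mm tall. Origin: centre of its underside.

How it is judged:
By the outcome, as a careful person would: the job done as asked, in the order asked, and still so for the second after the job is handed in, with the robot touching nothing.
It also fails if it takes over 72 s, if anything falls off the work surface, if the arm or the gripper's body presses on something with over 40 N, if the wrist force passes 120 N, or if a joint passes its speed limit or range.

## Working session

There is one attempt and no reset: what is moved stays moved. The work goes in short steps, Python scripts to look and compute and a tool call to move; the robot and the scene stay as the last step left them, time stands still between calls to the robot, and variables do not carry over. Pictures are saved under pics/ and viewed, about 8 in all and at most 12, crops included, and the job is handed in when it is done.

Besides the shell and the picture viewer there is one more tool, called after "Call:" as name(argument=value, ...), one argument or row to a line, values as JSON. drive_tool: Moves the arm, as the interface text tells. Shifts and turns lie within -1 to 1; 1 stands for 0.04 m of shift or 6 degrees of turn. Its arguments: {"type":"object","properties":{"targets":{"type":"array"},"claw":{"type":"number"},"newtons":{"type":"number"}},"required":["targets"]}

```bash
ls; mkdir -p pics
cat > h.py <<'E'
import numpy as np, cv2
from station import arm
def w(cal,p): return np.array(cal["rotation"])@np.array(p)+np.array(cal["origin"])
def find(names,cam,fn="landmark_of"):
    cal=arm.get_calibration(cam); out={}
    for n in names:
        r=getattr(arm,fn)(n,cam)
        if r:
            out[n]=w(cal,r[0]["point"]); print(cam,n,round(r[0]["score"],2),out[n].round(4))
        else: print(cam,n,None)
    return out
def snap(cam,fn):
    im,d=arm.grab_frame(cam); cv2.imwrite("pics/"+fn,im[:,:,::-1]); return im,d
E
python3 - <<'E'
from h import *
print(arm.get_state())
i1,_=snap("scene","s0.png"); i2,_=snap("top","t0.png")
for c in("top","scene"):
    find(["fixture","wheel_centre","mark","pointer_tip","bar_pivot","bar_knob","bar_pad","weight","round_box","mallet","chisel","dish"] if c=="top" else ["wheel_centre","mark","pointer_tip","bar_knob","weight","bar_pad"],c)
E
```

```text
pics
{'t': 0.0, 'q': array([-8.24835523e-01,  3.59364460e-01,  1.10675190e-02, -3.85914786e-04,
       -1.22410320e+00, -2.88115742e-01]), 'qd': array([0.00109511, 0.00116627, 0.00038682, 0.00122189, 0.000686  ,
       0.00097897]), 'joint_efforts': array([ 7.18160645e-04, -5.82719135e+01,  2.93056458e+01,  6.99729368e+00,
        6.92753209e-03, -1.71849083e-04]), 'eef_pos': array([ 0.29813822, -0.60503862,  0.22563452]), 'ee_rot': array([ 3.13995185e+00, -1.07934533e-04, -2.68387892e+00]), 'force': array([-0.13489408,  0.19783446, -0.02701231]), 'moment': array([-0.02441295, -0.07039722, -0.00354217]), 'width': 0.08746507125104432}
top fixture 0.68 [1.9659 1.512  2.5088]
top wheel_centre 0.61 [1.8632 1.4094 2.4061]
top mark 0.82 [1.8442 1.3903 2.387 ]
top pointer_tip 0.82 [1.891  1.4371 2.4339]
top bar_pivot 0.69 [1.9677 1.5138 2.5106]
top bar_knob 0.72 [1.7831 1.3292 2.326 ]
top bar_pad 0.65 [1.8697 1.4158 2.4126]
top weight 0.92 [2.0099 1.556  2.5528]
top round_box 0.7 [1.9281 1.4742 2.471 ]
top mallet 0.94 [1.9446 1.4907 2.4875]
top chisel 0.64 [1.8816 1.4277 2.4245]
top dish 0.76 [2.0309 1.577  2.5738]
scene wheel_centre 0.91 [-0.6243 -1.6394 -0.7451]
scene mark 0.82 [-0.6186 -1.6338 -0.7394]
scene pointer_tip 0.6 [-0.55   -1.5651 -0.6708]
scene bar_knob 0.62 [-0.3998 -1.415  -0.5207]
scene weight None
scene bar_pad 0.81 [-0.307  -1.3222 -0.4279]
```

View pics/t0.png

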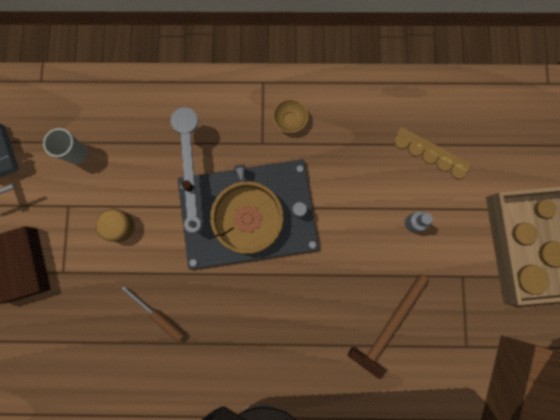

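View pics/s0.png

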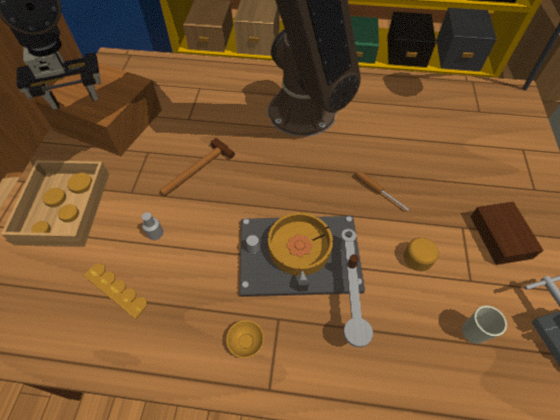

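The top view shows the wheel near (247,217), pointer near (240,172), mark towards about (212,236), bar parked with its pad at (184,120), and the weight at (420,221). The calibration's rotation is not a matrix, so I'll check its form.

Run:
```python
from h import *
for c in("top","scene","wrist"): print(c,arm.get_calibration(c))
print(arm.landmark_of("weight","top"), arm.pinch_z)
```

```text
top {'mtx': array([[394.78281828,   0.        , 269.70623124],
       [  0.        , 394.78281828, 216.52706064],
       [  0.        ,   0.        ,   1.        ]]), 'origin': array([ 0.43408665, -0.01979359,  0.97696268]), 'rotation': array([ 0.13439913,  0.00964298, -1.55935573])}
scene {'mtx': array([[387.48859968,   0.        , 274.95390242],
       [  0.        , 387.48859968, 220.19871455],
       [  0.        ,   0.        ,   1.        ]]), 'origin': array([1.06502278, 0.04983778, 0.94416271]), 'rotation': array([0.56980902, 0.00439446, 1.70260654])}
wrist {'mtx': array([[323.59162033,   0.        , 282.13795213],
       [  0.        , 323.59162033, 210.73695388],
       [  0.        ,   0.        ,   1.        ]]), 'origin': array([ 0.23745615, -0.6349988 ,  0.38454389]), 'rotation': array([-2.55094890e-01,  6.13401291e-05,  2.02870239e+00])}
[{'point': [0.3545, -0.0163, -0.9801], 'score': 0.92}] -0.0188
```

```bash
sed -i 's/^def w.*/from scipy.spatial.transform import Rotation as Ro\ndef w(cal,p): return Ro.from_euler("xyz",cal["rotation"]).apply(p)+np.array(cal["origin"])/' h.py
python3 - <<'E'
from h import *
T=find(["fixture","wheel_centre","mark","pointer_tip","bar_pivot","bar_knob","bar_pad","weight","round_box","dish"],"top")
S=find(["fixture","wheel_centre","mark","pointer_tip","bar_pivot","bar_knob","weight","bar_pad"],"scene")
M={k:(T[k]+S[k])/2 for k in S}
# rigid fit of fixture
L={"fixture":(0,0),"wheel_centre":(0,0),"pointer_tip":(89,0),"bar_pivot":(0,125)}
ks=list(L);A=np.array([L[k] for k in ks])/1e3;B=np.array([M[k][:2] for k in ks])
a=A-A.mean(0);b=B-B.mean(0)
th=np.arctan2((a[:,0]*b[:,1]-a[:,1]*b[:,0]).sum(),(a*b).sum())
R=np.array([[np.cos(th),-np.sin(th)],[np.sin(th),np.cos(th)]]);c=B.mean(0)-R@A.mean(0)
print("yaw",th,"c",c)
for k in ks: print(k,R@np.array(L[k])/1e3+c-M[k][:2])
f=lambda k:(R.T@(M[k][:2]-c))
m=f("mark");print("mark ang",np.degrees(np.arctan2(m[1],m[0])),np.hypot(*m))
p=f("bar_pad")-[0,.125];print("bar",np.degrees(np.arctan2(p[0],-p[1])),np.hypot(*p))
E
```

```text
top fixture 0.68 [ 0.558   0.0436 -0.0015]
top wheel_centre 0.61 [0.5575 0.0472 0.0646]
top mark 0.82 [0.5109 0.1135 0.0653]
top pointer_tip 0.82 [0.6474 0.0603 0.0584]
top bar_pivot 0.69 [ 0.5581  0.0453 -0.0028]
top bar_knob 0.72 [0.6254 0.176  0.1163]
top bar_pad 0.65 [0.7847 0.2004 0.0811]
top weight 0.92 [ 5.532e-01 -3.636e-01  1.000e-04]
top round_box 0.7 [ 0.5404  0.3666 -0.004 ]
top dish 0.76 [ 0.8207 -0.0576  0.0015]
scene fixture 0.88 [ 0.556   0.0481 -0.0006]
scene wheel_centre 0.91 [0.556  0.0437 0.0638]
scene mark 0.82 [0.5117 0.1146 0.0593]
scene pointer_tip 0.6 [0.6419 0.0558 0.06  ]
scene bar_pivot 0.69 [0.5362 0.1648 0.0777]
scene bar_knob 0.62 [0.617  0.1783 0.12  ]
scene weight None
scene bar_pad 0.81 [0.784  0.1968 0.079 ]
yaw 0.2736489627179801 c [0.56339596 0.02749693]
fixture [ 0.0064238  -0.01831941]
wheel_centre [ 0.00666534 -0.01797154]
pointer_tip [ 0.00444168 -0.00650416]
bar_pivot [-0.01753082  0.04279511]
mark ang 105.37959199125304 0.10102301505805461
bar 85.58474560542632 0.25975356460853255
```

Call:
drive_tool(
  targets=[
    [0.26,0.73,0,0,0,0.97],
    [0.26,0.73,0,0,0,0.97],
    [0.26,0.73,0,0,0,0.97],
    [0.26,0.73,0,0,0,0.97],
    [0.26,0.73,0,0,0,0.97],
  ],
  claw=0.45,
)

```text
t: 2.58
eef_pos: [0.3506, -0.4586, 0.2267]
ee_rot: [-3.141, 0.0, -2.173]
force: [0.8, 0.6, 0.6]
width: 0.0437
```

Call:
drive_tool(
  targets=[
    [0.26,0.73,0,0,0,0.97],
    [0.26,0.73,0,0,0,0.97],
    [0.26,0.73,0,0,0,0.97],
    [0.26,0.73,0,0,0,0.97],
    [0.26,0.73,0,0,0,0.97],
  ],
)

```text
t: 3.2
eef_pos: [0.4026, -0.3125, 0.2268]
ee_rot: [-3.141, -0.0, -1.665]
force: [0.4, -0.3, 0.1]
width: 0.0395
```

Call:
drive_tool(
  targets=[
    [0.26,0.73,0,0,0,0.97],
    [0.26,0.73,0,0,0,0.97],
    [0.26,0.73,0,0,0,0.97],
    [0.26,0.73,0,0,0,0.97],
    [0.26,0.73,0,0,0,0.97],
  ],
)

```text
t: 3.82
eef_pos: [0.4546, -0.1665, 0.2268]
ee_rot: [-3.141, -0.0, -1.157]
force: [-0.1, -0.4, -0.5]
width: 0.0393
```

Call:
drive_tool(
  targets=[
    [0.26,0.73,0,0,0,0.97],
    [0.26,0.73,0,0,0,0.97],
    [0.26,0.73,0,0,0,0.97],
    [0.26,0.73,0,0,0,0.97],
    [0.26,0.73,0,0,0,0.97],
  ],
)

```text
t: 4.45
eef_pos: [0.5066, -0.0205, 0.2268]
ee_rot: [-3.141, -0.0, -0.649]
force: [0.6, 0.4, -0.7]
width: 0.0397
```

Run:
```python
from h import *
s=arm.get_state();print(s['t'],s['q'].round(2),s['eef_pos'],s['ee_rot'])
snap("wrist","w1.png")
find(["fixture","wheel_centre","mark","pointer_tip","bar_pivot","bar_knob"],"wrist")
```

```text
4.45 [ 0.35  0.08 -0.35  0.   -1.14  0.57] [ 0.50658877 -0.02046574  0.22682805] [-3.14118609e+00 -3.42099864e-04 -6.48749591e-01]
wrist fixture 0.58 [ 0.5565  0.0493 -0.0008]
wrist wheel_centre 0.56 [0.5589 0.0462 0.0646]
wrist mark None
wrist pointer_tip 0.55 [0.6473 0.0638 0.0625]
wrist bar_pivot None
wrist bar_knob 0.57 [0.6163 0.1779 0.1162]
```

View pics/w1.png

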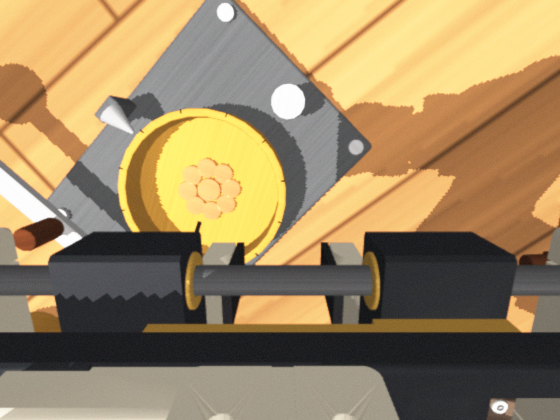

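The wrist view shows the pointer tip at (132,133), the rest post at (288,101), the rosette centre near (209,188), and the mark at (197,230).

```bash
cat >> h.py <<'E'
def ray(cam,u,v,z):
    c=arm.get_calibration(cam);K=c["mtx"]
    d=Ro.from_euler("xyz",c["rotation"]).apply([(u-K[0,2])/K[0,0],-(v-K[1,2])/K[1,1],-1]);o=np.array(c["origin"])
    return (o+d*(z-o[2])/d[2])[:2]
E
python3 - <<'E'
from h import *
rp=ray("wrist",288,101,.066);pt=ray("wrist",132,133,.060);ro=ray("wrist",209,188,.034)
im=cv2.imread("pics/w1.png");
print("post",rp,"ptr",pt,"ros",ro)
c=np.array([.5572,.0464])
for n,p,o in(("post",rp,90),("ptr",pt,0)): d=p-c;print(n,np.degrees(np.arctan2(d[1],d[0]))+o,np.hypot(*d))
d=pt-rp;print("post->ptr yaw",np.degrees(np.arctan2(d[1],d[0])-np.arctan2(125,89)),np.hypot(*d),np.hypot(125,89))
for m in((197,230),(196,228)):
  q=ray("wrist",*m,.03)-c;print(np.degrees(np.arctan2(q[1],q[0])),np.hypot(*q))
E
```

```text
post [ 0.57453687 -0.08105726] ptr [0.64374064 0.05740987] ros [0.55651233 0.04094218]
post 7.7458927496180365 0.1286309463581763
ptr 7.2503335603141155 0.08723817492984311
post->ptr yaw 8.89567881434056 0.15479763824751538 153.44705927452634
127.38634591671925 0.04867237500798766
125.4374359828209 0.04663394548556816
```

Call:
drive_tool(
  targets=[
    [0.03,0.0,-1,0,0,0],
    [0,0,-1,0,0,0],
    [0,0,-1,0,0,0],
    [0,0,-1,0,0,0],
    [0,0,-0.6,0,0,0],
  ],
)

```text
t: 5.42
eef_pos: [0.5065, -0.0225, 0.0409]
ee_rot: [3.14, 0.001, -0.654]
force: [0.0, 1.1, 0.6]
width: 0.0397
```

Call:
drive_tool(
  targets=[
    [0,0,0,0,0,0],
    [0,0,0,0,0,0],
    [0,0,0,0,0,0],
    [0,0,0,0,0,0],
  ],
  claw=0,
  newtons=20,
)

```text
t: 5.92
eef_pos: [0.508, -0.0213, 0.0437]
ee_rot: [-3.14, -0.001, -0.652]
force: [-3.5, 2.0, 6.8]
width: 0.009
```

```bash
cat > arc.py <<'E'
import sys,numpy as np
t,n,s=map(float,sys.argv[1:4]); r=float(sys.argv[4]) if len(sys.argv)>4 else .0817
a=np.radians(t+s*np.arange(n+1)); p=r*np.c_[np.cos(a),np.sin(a)]/.04
for d in np.diff(p,axis=0).round(3): print([d[0],d[1],0,0,0,s/6])
E
python3 arc.py 233.6 14 -6
```

```text
[np.float64(-0.165), np.float64(0.136), 0, 0, 0, -1.0]
[np.float64(-0.15), np.float64(0.152), 0, 0, 0, -1.0]
[np.float64(-0.133), np.float64(0.167), 0, 0, 0, -1.0]
[np.float64(-0.115), np.float64(0.18), 0, 0, 0, -1.0]
[np.float64(-0.096), np.float64(0.191), 0, 0, 0, -1.0]
[np.float64(-0.075), np.float64(0.2), 0, 0, 0, -1.0]
[np.float64(-0.054), np.float64(0.207), 0, 0, 0, -1.0]
[np.float64(-0.032), np.float64(0.211), 0, 0, 0, -1.0]
[np.float64(-0.01), np.float64(0.214), 0, 0, 0, -1.0]
[np.float64(0.013), np.float64(0.213), 0, 0, 0, -1.0]
[np.float64(0.035), np.float64(0.211), 0, 0, 0, -1.0]
[np.float64(0.057), np.float64(0.206), 0, 0, 0, -1.0]
[np.float64(0.078), np.float64(0.199), 0, 0, 0, -1.0]
[np.float64(0.098), np.float64(0.19), 0, 0, 0, -1.0]
```

Call:
drive_tool(
  targets=[
    [-0.165,0.136,0,0,0,-1],
    [-0.15,0.152,0,0,0,-1],
    [-0.133,0.167,0,0,0,-1],
    [-0.115,0.18,0,0,0,-1],
  ],
)

```text
t: 6.42
eef_pos: [0.4852, 0.0044, 0.0437]
ee_rot: [-3.14, -0.0, -1.074]
force: [-1.9, 2.0, 6.7]
width: 0.0091
```

Call:
drive_tool(
  targets=[
    [-0.096,0.191,0,0,0,-1],
    [-0.075,0.2,0,0,0,-1],
    [-0.054,0.207,0,0,0,-1],
    [-0.032,0.211,0,0,0,-1],
    [-0.01,0.214,0,0,0,-1],
  ],
)

```text
t: 7.05
eef_pos: [0.4748, 0.0457, 0.0437]
ee_rot: [-3.14, 0.001, -1.597]
force: [-1.3, 2.2, 6.0]
width: 0.0088
```

Call:
drive_tool(
  targets=[
    [0.013,0.213,0,0,0,-1],
    [0.035,0.211,0,0,0,-1],
    [0.057,0.206,0,0,0,-1],
    [0.078,0.199,0,0,0,-1],
  ],
)

```text
t: 7.55
eef_pos: [0.4827, 0.0792, 0.0437]
ee_rot: [-3.14, 0.003, -2.016]
force: [0.2, 1.7, 1.4]
width: 0.0083
```

Call:
drive_tool(
  targets=[
    [0,0,0,0,0,0],
  ],
)

```text
t: 7.68
eef_pos: [0.4831, 0.0798, 0.0437]
ee_rot: [-3.14, 0.003, -2.013]
force: [-1.0, 4.8, 4.1]
width: 0.0083
```

Call:
drive_tool(
  targets=[
    [0,0,0,0,0,0],
    [0,0,0,0,0,0],
    [0,0,0.5,0,0,0],
    [0,0,1,0,0,0],
    [0,0,1,0,0,0],
  ],
  claw=0.45,
)

```text
t: 8.3
eef_pos: [0.4811, 0.0774, 0.1434]
ee_rot: [3.141, -0.001, -2.014]
force: [0.8, -0.1, -0.3]
width: 0.0394
```

Call:
drive_tool(
  targets=[
    [0,-0.2,1,0,0,1],
    [0,-0.2,1,0,0,1],
    [0.05,-0.2,0,0,0,1],
    [0.05,-0.2,0,0,0,1],
    [0.05,-0.2,0,0,0,1],
  ],
)

```text
t: 8.93
eef_pos: [0.4873, 0.0374, 0.2225]
ee_rot: [3.141, -0.0, -1.487]
force: [0.1, 0.3, -0.6]
width: 0.0394
```

Call:
drive_tool(
  targets=[
    [0.05,-0.2,0,0,0,1],
    [0.05,-0.2,0,0,0,1],
    [0.05,-0.2,0,0,0,1],
    [0.05,-0.2,0,0,0,1],
    [0.05,-0.2,0,0,0,1],
  ],
)

```text
t: 9.55
eef_pos: [0.4973, -0.0027, 0.2224]
ee_rot: [3.141, 0.0, -0.963]
force: [0.5, -0.7, -0.5]
width: 0.0391
```

Call:
drive_tool(
  targets=[
    [0.05,-0.2,0,0,0,1],
    [0.05,-0.2,0,0,0,1],
    [0.05,-0.2,0,0,0,1],
    [0,0,0,0,0,0],
  ],
)

```text
t: 10.05
eef_pos: [0.5033, -0.0266, 0.2223]
ee_rot: [3.141, 0.0, -0.654]
force: [0.5, 1.0, -0.1]
width: 0.0397
```

Run:
```python
from h import *
s=arm.get_state();print(s['t'],s['q'].round(2),s['eef_pos'],s['ee_rot'])
snap("wrist","w2.png")
print(arm.get_calibration("wrist"))
find(["wheel_centre","mark","pointer_tip"],"wrist")
snap("top","t2.png")
find(["mark","wheel_centre","pointer_tip"],"top")
```

```text
10.05 [ 0.34  0.08 -0.36 -0.   -1.13  0.58] [ 0.50331948 -0.02662238  0.22234745] [ 3.14109984e+00  3.55990452e-04 -6.54020092e-01]
{'mtx': array([[323.59162033,   0.        , 282.13795213],
       [  0.        , 323.59162033, 210.73695388],
       [  0.        ,   0.        ,   1.        ]]), 'origin': array([ 0.55626828, -0.06711285,  0.38032343]), 'rotation': array([-2.53634728e-01,  6.83275680e-04, -2.22604747e+00])}
wrist wheel_centre 0.74 [0.5556 0.0453 0.0625]
wrist mark 0.88 [0.6207 0.1035 0.0634]
wrist pointer_tip 0.61 [0.642  0.0604 0.059 ]
top mark None
top wheel_centre None
top pointer_tip 0.67 [0.3287 0.2725 0.0021]
```

View pics/w2.png

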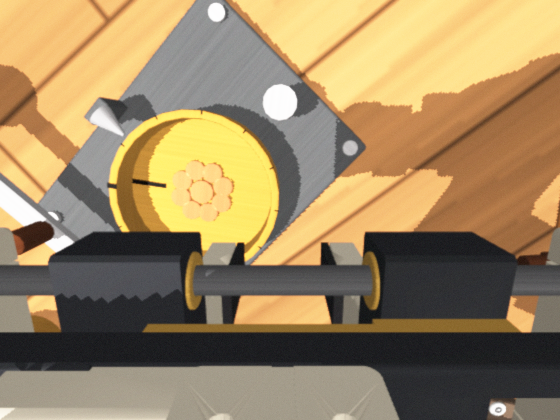

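The mark now crosses the rim at about (110,186), with its floor line running (133,182)–(166,186). The pointer tip is at (124,134) and the post at (280,102).

```bash
cat > rect.py <<'E'
from h import *
import sys
fn=sys.argv[1]; cc=np.array([.5563,.0445]); S=2.0 # px/mm, x right=-y world? plain: col=x,row=-y
im=cv2.imread(fn); cal=eval(open(fn+".cal").read(),{"array":np.array}) if 0 else arm.get_calibration("wrist")
K=cal["mtx"];R=Ro.from_euler("xyz",cal["rotation"]);o=np.array(cal["origin"])
def rect(z):
    g=np.mgrid[-110:110:1/S,-130:130:1/S]; X=g[1]/1e3+cc[0];Y=-g[0]/1e3+cc[1]
    P=R.inv().apply(np.c_[X.ravel(),Y.ravel(),np.full(X.size,z)]-o)
    u=K[0,0]*P[:,0]/-P[:,2]+K[0,2];v=-K[1,1]*P[:,1]/-P[:,2]+K[1,2]
    return cv2.remap(im,u.reshape(X.shape).astype(np.float32),v.reshape(X.shape).astype(np.float32),cv2.INTER_CUBIC)
r=rect(.065)
cv2.imwrite("pics/rect.png",r)
g=cv2.cvtColor(r,cv2.COLOR_BGR2GRAY)
best=cv2.HoughCircles(g,cv2.HOUGH_GRADIENT_ALT,1,50,param1=200,param2=.5,minRadius=140,maxRadius=180)
if best is not None:
    for u,v,rr in best[0][:4]: print("circle",(u/S-130)/1e3+cc[0],-(v/S-110)/1e3+cc[1],rr/S)
E
python3 - <<'E'
from h import *
for c in([.5565,.0445],[.556,.0455]):
  for n,u,v,z in(("markrim",110,186,.065),("floor1",133,182,.03),("floor2",166,186,.03),("ptr",124,134,.06),("post",280,102,.066)):
    d=ray("wrist",u,v,z)-c; print(n,np.degrees(np.arctan2(d[1],d[0])).round(2),np.hypot(*d).round(4))
E
python3 rect.py pics/w2.png
```

```text
markrim 45.05 0.0831
floor1 45.74 0.076
floor2 45.9 0.04
ptr 9.4 0.0889
post -81.09 0.1242
markrim 44.32 0.0827
floor1 44.94 0.0757
floor2 44.37 0.0397
ptr 8.72 0.0892
post -80.94 0.1252
circle 0.5538000000558794 0.04299999998696148 78.080055
```

View pics/rect.png

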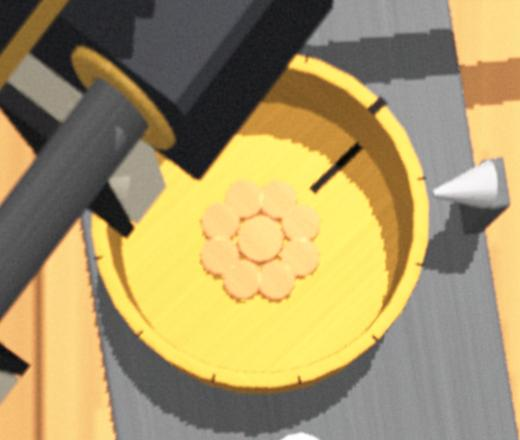

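Call:
drive_tool(
  targets=[
    [0.11,0.14,-1,0,0,0],
    [0,0,-1,0,0,0],
    [0,0,-1,0,0,0],
    [0,0,-1,0,0,0],
    [0,0,-0.47,0,0,0],
  ],
)

```text
t: 11.08
eef_pos: [0.5068, -0.0206, 0.0417]
ee_rot: [3.139, 0.002, -0.653]
force: [0.8, -0.2, -0.0]
width: 0.0393
```

Call:
drive_tool(
  targets=[
    [0,0,0,0,0,0],
    [0,0,0,0,0,0],
    [0,0,0,0,0,0],
    [0,0,0,0,0,0],
  ],
  claw=0,
)

```text
t: 11.58
eef_pos: [0.5077, -0.0211, 0.0448]
ee_rot: [3.141, -0.0, -0.652]
force: [-1.2, -7.7, 3.6]
width: 0.0086
```

Call:
drive_tool(
  targets=[
    [-0.165,0.136,0,0,0,-1],
    [-0.15,0.152,0,0,0,-1],
    [-0.133,0.167,0,0,0,-1],
  ],
)

```text
t: 11.95
eef_pos: [0.4899, -0.003, 0.0447]
ee_rot: [3.141, -0.001, -0.97]
force: [-0.9, -6.2, 4.6]
width: 0.0086
```

Call:
drive_tool(
  targets=[
    [-0.115,0.18,0,0,0,-1],
    [-0.096,0.191,0,0,0,-1],
    [-0.075,0.2,0,0,0,-1],
    [0,0,0,0,0,0],
  ],
)

```text
t: 12.45
eef_pos: [0.4783, 0.0204, 0.0447]
ee_rot: [-3.142, -0.0, -1.281]
force: [-2.9, -3.4, 7.3]
width: 0.0084
```

Call:
drive_tool(
  targets=[
    [0,0,0,0,0,0],
    [0,0,0,0,0,0],
    [0,0,0.5,0,0,0],
    [0,0,1,0,0,0],
    [0,0,1,0,0,0],
  ],
  claw=0.45,
)

```text
t: 13.08
eef_pos: [0.4786, 0.0206, 0.1448]
ee_rot: [3.141, 0.0, -1.28]
force: [1.1, 0.2, -0.5]
width: 0.039
```

Call:
drive_tool(
  targets=[
    [0.13,0.04,0.5,0,0,1],
    [0.13,0.04,0,0,0,1],
    [0.13,0.04,0,0,0,1],
    [0.13,0.04,0,0,0,1],
    [0.13,0.04,0,0,0,1],
  ],
)

```text
t: 13.7
eef_pos: [0.5049, 0.0288, 0.1638]
ee_rot: [-3.141, -0.0, -0.753]
force: [1.0, -0.2, -0.3]
width: 0.0393
```

Call:
drive_tool(
  targets=[
    [0.13,0.04,0,0,0,1],
    [0.13,0.04,0,0,0,1],
    [0.13,0.04,0,0,0,1],
    [0.13,0.04,0,0,0,1],
    [0.13,0.04,0,0,0,1],
  ],
)

```text
t: 14.32
eef_pos: [0.5309, 0.0368, 0.1638]
ee_rot: [-3.141, -0.0, -0.23]
force: [-0.2, -0.1, -0.6]
width: 0.0393
```

Call:
drive_tool(
  targets=[
    [0.13,0.04,0,0,0,1],
    [0.13,0.04,0,0,0,1],
    [0.13,0.04,0,0,0,1],
    [0.13,0.04,0,0,0,0.6],
    [0,0,0,0,0,0],
  ],
)

```text
t: 14.95
eef_pos: [0.5517, 0.0431, 0.1636]
ee_rot: [-3.142, 0.0, 0.143]
force: [0.0, -0.2, 0.4]
width: 0.0394
```

Run:
```python
from h import *
s=arm.get_state();print(s['t'],s['q'].round(2),s['eef_pos'],s['ee_rot'])
im,_=snap("wrist","w3f.png")
cv2.imwrite("pics/w3.png",cv2.resize(im[:300,:,::-1],None,fx=1.42,fy=1.42,interpolation=cv2.INTER_CUBIC))
find(["wheel_centre","mark","pointer_tip","bar_knob"],"wrist")
```

```text
14.95 [ 0.43  0.21 -0.35 -0.   -1.01  1.28] [0.55169615 0.04313884 0.16362645] [-3.14151059e+00  2.54759380e-05  1.43399828e-01]
wrist wheel_centre 0.96 [0.5555 0.0412 0.0644]
wrist mark 0.87 [0.6415 0.0544 0.0679]
wrist pointer_tip 0.61 [0.6422 0.0584 0.058 ]
wrist bar_knob 0.82 [0.6181 0.1771 0.1174]
```

View pics/w3.png

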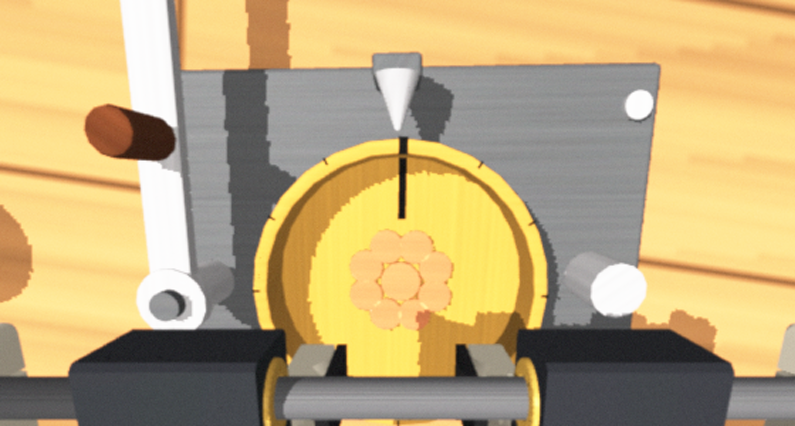

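The wrist view shows the mark's rim end at (404,139), the pointer tip at (398,130), the rosette centre at (401,281), the pivot at (168,302) and the post at (618,289). The mark still looks slightly off to the right, so I'll quantify it.

```bash
python3 - <<'E'
from h import *
k=1.42
P={n:ray("wrist",u/k,v/k,z) for n,u,v,z in(("ros",401,281,.034),("ptr",398.5,130,.06),("mark",404,140,.065),("fl",402,217,.03),("post",618,289,.066),("pivot",166,305,.083),("blk",397,58,.066))}
for n in P: print(n,P[n].round(4))
# fixture axis from post & pointer block, and post->pivot
A=lambda d:np.degrees(np.arctan2(d[1],d[0]))
print("yaw post-pivot",A(P["pivot"]-P["post"])-90, "ptr-ros",A(P["ptr"]-P["ros"]),"ptr cone",A(P["blk"]-P["ptr"]))
print("post->ptr yaw",A(P["ptr"]-P["post"])-A(np.array([89,125])))
print("mark-ros",A(P["mark"]-P["ros"]),"fl-ros",A(P["fl"]-P["ros"]),"mark-fl",A(P["mark"]-P["fl"]))
for n in("post","ptr"):print(n,np.hypot(*(P[n]-P["ros"])))
E
python3 rect.py pics/w3f.png
```

```text
ros [0.5558 0.0438]
ptr [0.6433 0.0578]
mark [0.6383 0.0541]
fl [0.5957 0.0489]
post [ 0.5757 -0.0786]
pivot [0.5352 0.1687]
blk [0.6766 0.0633]
yaw post-pivot 9.309307618506082 ptr-ros 9.079340898089253 ptr cone 9.364492180218893
post->ptr yaw 9.100169234641044
mark-ros 7.1160688867126245 fl-ros 7.307433214931486 mark-fl 6.937071118890758
post 0.12402071190224383
ptr 0.0885727295447381
circle 0.5522999998100102 0.04399999997625127 77.26757
circle 0.5522999998100102 0.04399999997625127 85.98313
```

Call:
drive_tool(
  targets=[
    [-0.14,-0.2,0,0,0,-0.95],
    [-0.14,-0.2,0,0,0,-0.95],
    [-0.14,-0.2,0,0,0,-0.95],
    [-0.14,-0.2,0,0,0,-0.95],
    [-0.14,-0.2,0,0,0,-0.95],
  ],
)

```text
t: 15.82
eef_pos: [0.5232, 0.0028, 0.1639]
ee_rot: [-3.141, -0.0, -0.358]
force: [0.6, 0.8, 0.7]
width: 0.0394
```

Call:
drive_tool(
  targets=[
    [-0.13,-0.2,0,0,0,-0.95],
    [-0.13,-0.2,0,0,0,-0.95],
    [-0.13,-0.2,0,0,0,-0.95],
    [0,0,0,0,0,0],
  ],
)

```text
t: 16.32
eef_pos: [0.5076, -0.0213, 0.1639]
ee_rot: [-3.141, -0.0, -0.653]
force: [-0.2, -0.0, -0.7]
width: 0.0392
```

Call:
drive_tool(
  targets=[
    [0,0,-1,0,0,0],
    [0,0,-1,0,0,0],
    [0,0,-0.98,0,0,0],
    [0,0,0,0,0,0],
  ],
)

```text
t: 16.82
eef_pos: [0.506, -0.0214, 0.0423]
ee_rot: [3.137, 0.003, -0.651]
force: [0.1, -0.1, 0.8]
width: 0.0397
```

Call:
drive_tool(
  targets=[
    [0,0,0,0,0,0],
    [0,0,0,0,0,0],
    [0,0,0,0,0,0],
    [0,0,0,0,0,0],
  ],
  claw=0,
)

```text
t: 17.32
eef_pos: [0.5075, -0.0214, 0.0455]
ee_rot: [3.141, -0.0, -0.652]
force: [-3.6, -1.7, 8.4]
width: 0.0086
```

Call:
drive_tool(
  targets=[
    [0.03,-0.02,0,0,0,0.17],
    [0.03,-0.02,0,0,0,0.17],
    [0,0,0,0,0,0],
    [0,0,0,0,0,0],
  ],
)

```text
t: 17.82
eef_pos: [0.5098, -0.0231, 0.0455]
ee_rot: [3.141, 0.0, -0.616]
force: [-2.8, -1.5, 9.0]
width: 0.0083
```

Call:
drive_tool(
  targets=[
    [0,0,0,0,0,0],
    [0,0,0,0,0,0],
    [0,0,0.5,0,0,0],
    [0,0,1,0,0,0],
    [0,0,1,0,0,0],
  ],
  claw=0.45,
)

```text
t: 18.45
eef_pos: [0.5101, -0.0226, 0.1455]
ee_rot: [3.141, 0.0, -0.617]
force: [1.5, 0.2, 0.3]
width: 0.0388
```

Call:
drive_tool(
  targets=[
    [0.14,0.2,0.5,0,0,0.95],
    [0.14,0.2,0,0,0,0.95],
    [0.14,0.2,0,0,0,0.95],
    [0.14,0.2,0,0,0,0.95],
    [0.14,0.2,0,0,0,0.95],
  ],
)

```text
t: 19.08
eef_pos: [0.5384, 0.0178, 0.1645]
ee_rot: [-3.141, -0.0, -0.116]
force: [0.1, 0.4, -0.5]
width: 0.0399
```

Call:
drive_tool(
  targets=[
    [0.13,0.2,0,0,0,0.95],
    [0.13,0.2,0,0,0,0.95],
    [0.13,0.2,0,0,0,0.95],
    [0,0,0,0,0,0],
  ],
)

```text
t: 19.58
eef_pos: [0.5541, 0.0419, 0.1644]
ee_rot: [-3.142, 0.0, 0.179]
force: [-0.9, -0.2, -0.1]
width: 0.0393
```

Run:
```python
from h import *
s=arm.get_state();print(s['t'],s['q'].round(2),s['eef_pos'],s['ee_rot'])
im,_=snap("wrist","w4f.png")
cv2.imwrite("pics/w4.png",cv2.resize(im[50:215,150:400,::-1],None,fx=3,fy=3,interpolation=cv2.INTER_CUBIC))
find(["bar_knob","bar_pad","bar_pivot"],"wrist")
```

```text
19.575 [ 0.43  0.21 -0.34 -0.   -1.02  1.32] [0.55406577 0.04185694 0.1643619 ] [-3.14156026e+00  1.19861257e-04  1.79171219e-01]
wrist bar_knob 0.86 [0.6212 0.1762 0.1171]
wrist bar_pad None
wrist bar_pivot 0.74 [0.5349 0.1667 0.0768]
```

View pics/w4.png

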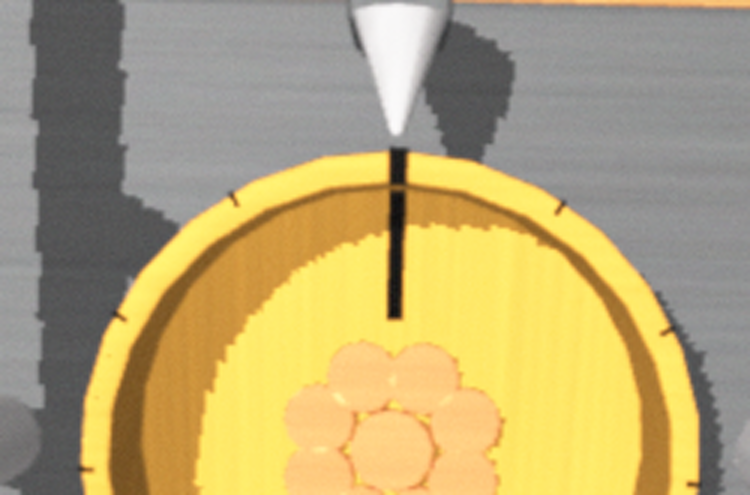

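The mark at x≈398 is now in line with the pointer tip at x≈397, and the line runs through the rosette centre at about x≈393, so the wheel is done. Next is the knob at about (0.619, 0.177).

Call:
drive_tool(
  targets=[
    [0.41,0.84,0,0,0,-0.3],
    [0.41,0.84,0,0,0,-0.3],
    [0.41,0.84,0,0,0,0],
    [0.4,0.85,0,0,0,0],
    [0,0,0,0,0,0],
  ],
  claw=0.65,
)

```text
t: 20.4
eef_pos: [0.6197, 0.178, 0.164]
ee_rot: [3.141, 0.0, 0.117]
force: [-0.2, -0.4, -0.1]
width: 0.0569
```

Call:
drive_tool(
  targets=[
    [0,0,-0.6,0,0,0],
    [0,0,-0.6,0,0,0],
    [0,0,-0.6,0,0,0],
    [0,0,0,0,0,0],
  ],
)

```text
t: 20.9
eef_pos: [0.6175, 0.1748, 0.0908]
ee_rot: [3.14, 0.004, 0.115]
force: [1.0, 0.8, 0.3]
width: 0.057
```

Call:
drive_tool(
  targets=[
    [0,0,0,0,0,0],
    [0,0,0,0,0,0],
    [0,0,0,0,0,0],
    [0,0,0,0,0,0],
  ],
  claw=0,
  newtons=20,
)

```text
t: 21.4
eef_pos: [0.6192, 0.1765, 0.0931]
ee_rot: [-3.141, -0.001, 0.116]
force: [-1.5, 8.0, 1.0]
width: 0.0225
```

```bash
python3 arc.py 6.2 15 -6 .084 | sed 's/np.float64//g'
```

```text
[(0.012), (-0.219), 0, 0, 0, -1.0]
[(-0.011), (-0.22), 0, 0, 0, -1.0]
[(-0.034), (-0.217), 0, 0, 0, -1.0]
[(-0.056), (-0.213), 0, 0, 0, -1.0]
[(-0.078), (-0.205), 0, 0, 0, -1.0]
[(-0.099), (-0.196), 0, 0, 0, -1.0]
[(-0.119), (-0.185), 0, 0, 0, -1.0]
[(-0.138), (-0.171), 0, 0, 0, -1.0]
[(-0.155), (-0.156), 0, 0, 0, -1.0]
[(-0.17), (-0.139), 0, 0, 0, -1.0]
[(-0.184), (-0.12), 0, 0, 0, -1.0]
[(-0.196), (-0.1), 0, 0, 0, -1.0]
[(-0.205), (-0.079), 0, 0, 0, -1.0]
[(-0.212), (-0.058), 0, 0, 0, -1.0]
[(-0.217), (-0.035), 0, 0, 0, -1.0]
```

Call:
drive_tool(
  targets=[
    [0.012,-0.219,0,0,0,-1],
    [-0.011,-0.22,0,0,0,-1],
    [-0.034,-0.217,0,0,0,-1],
    [-0.056,-0.213,0,0,0,-1],
  ],
)

```text
t: 21.9
eef_pos: [0.6157, 0.1418, 0.093]
ee_rot: [-3.141, -0.0, -0.306]
force: [-2.9, 2.6, 3.1]
width: 0.0213
```

Call:
drive_tool(
  targets=[
    [-0.078,-0.205,0,0,0,-1],
    [-0.099,-0.196,0,0,0,-1],
    [-0.119,-0.185,0,0,0,-1],
    [-0.138,-0.171,0,0,0,-1],
    [-0.155,-0.156,0,0,0,-1],
  ],
)

```text
t: 22.52
eef_pos: [0.5921, 0.1056, 0.0931]
ee_rot: [-3.14, 0.0, -0.829]
force: [-1.3, 5.2, 2.5]
width: 0.0215
```

Call:
drive_tool(
  targets=[
    [-0.17,-0.139,0,0,0,-1],
    [-0.184,-0.12,0,0,0,-1],
    [-0.196,-0.1,0,0,0,-1],
    [-0.205,-0.079,0,0,0,-1],
  ],
)

```text
t: 23.02
eef_pos: [0.5622, 0.0884, 0.093]
ee_rot: [-3.139, 0.001, -1.248]
force: [-0.1, 6.4, 1.2]
width: 0.0213
```

Call:
drive_tool(
  targets=[
    [-0.106,-0.03,0,0,0,-0.5],
    [-0.106,-0.027,0,0,0,-0.5],
    [0,0,0,0,0,0],
  ],
)

```text
t: 23.4
eef_pos: [0.5535, 0.0861, 0.093]
ee_rot: [-3.14, 0.001, -1.349]
force: [-0.4, 5.2, 1.5]
width: 0.0216
```

Small steps to the stop, watching force.

Call:
drive_tool(
  targets=[
    [-0.05,-0.008,0,0,0,-0.2],
    [-0.05,-0.008,0,0,0,-0.2],
    [0,0,0,0,0,0],
  ],
)

```text
t: 23.78
eef_pos: [0.55, 0.0854, 0.093]
ee_rot: [-3.14, 0.001, -1.391]
force: [-0.4, 5.0, 1.7]
width: 0.0213
```

Call:
drive_tool(
  targets=[
    [-0.04,-0.006,0,0,0,-0.1],
    [0,0,0,0,0,0],
  ],
)

```text
t: 24.02
eef_pos: [0.5495, 0.0854, 0.0931]
ee_rot: [-3.138, 0.001, -1.401]
force: [4.5, 4.7, -1.8]
width: 0.0213
```

Call:
drive_tool(
  targets=[
    [-0.05,-0.006,0,0,0,0],
    [0,0,0,0,0,0],
  ],
)

```text
t: 24.28
eef_pos: [0.5494, 0.0854, 0.0931]
ee_rot: [-3.135, 0.001, -1.4]
force: [12.8, 1.7, -10.1]
width: 0.0213
```

Call:
drive_tool(
  targets=[
    [0,0,0,0,0,0],
    [0,0,0,0,0,0],
    [0,0,0.6,0,0,0],
    [0,0,1,0,0,0],
    [0,0,1,0,0,0],
  ],
  claw=0.75,
)

```text
t: 24.9
eef_pos: [0.5449, 0.0834, 0.1974]
ee_rot: [3.14, -0.001, -1.402]
force: [0.2, 0.4, 0.6]
width: 0.0633
```

Call:
drive_tool(
  targets=[
    [0,0,0.3,0,0,0],
    [0,-0.3,0,0,0,0],
    [0,0,0,0,0,0],
  ],
)

```text
t: 25.28
eef_pos: [0.5446, 0.0708, 0.2072]
ee_rot: [3.139, -0.0, -1.403]
force: [-0.5, 0.2, -0.8]
width: 0.0659
```

Run:
```python
from h import *
s=arm.get_state();print(s['t'],s['q'].round(2),s['eef_pos'],s['ee_rot'])
snap("wrist","w5.png")
find(["bar_pad","bar_knob","bar_pivot","weight"],"wrist")
```

```text
25.275 [ 0.49  0.17 -0.29 -0.   -1.11 -0.32] [0.5446412  0.0708129  0.20715574] [ 3.13909883e+00 -3.78923713e-04 -1.40309604e+00]
wrist bar_pad 0.95 [ 0.572  -0.0845  0.0768]
wrist bar_knob 0.75 [0.5545 0.0434 0.0009]
wrist bar_pivot 0.3 [0.6402 0.0601 0.0664]
wrist weight None
```

View pics/w5.png

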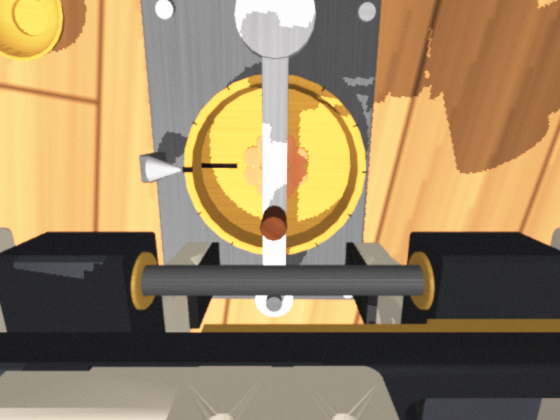

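The bar lies across the wheel with its pad at (275,20) over the post, and the mark at (190,167) still faces the pointer. Now I go for the weight.

Call:
drive_tool(
  targets=[
    [0.05,-0.9,0,0,0,0],
    [0.05,-0.9,0,0,0,0],
    [0.05,-0.9,0,0,0,0],
    [0.05,-0.9,0,0,0,0],
    [0,-0.9,0,0,0,0],
  ],
)

```text
t: 26.15
eef_pos: [0.5537, -0.1089, 0.2082]
ee_rot: [3.141, -0.0, -1.402]
force: [0.1, 0.4, 0.5]
width: 0.0658
```

Call:
drive_tool(
  targets=[
    [0,-0.9,0,0,0,0],
    [0,-0.9,0,0,0,0],
    [0,-0.9,0,0,0,0],
    [0,-0.9,0,0,0,0],
    [0,0,0,0,0,0],
  ],
)

```text
t: 26.78
eef_pos: [0.5533, -0.2539, 0.2077]
ee_rot: [3.14, 0.0, -1.405]
force: [0.7, 1.0, -0.5]
width: 0.0655
```

Run:
```python
from h import *
s=arm.get_state();print(s['t'],s['q'].round(2),s['eef_pos'],s['ee_rot'])
snap("wrist","w6.png")
find(["weight"],"wrist"); find(["weight"],"wrist","search_frame")
m=arm.cut_out("weight","wrist")
if m:
  p=m[0]["pixels"];ys,xs=np.nonzero(p);print(m[0]["score"],xs.min(),xs.max(),ys.min(),ys.max())
```

```text
26.775 [-0.11  0.26 -0.17  0.   -1.14  0.28] [ 0.55329874 -0.25386525  0.20766891] [ 3.14023618e+00  1.86958411e-04 -1.40457029e+00]
wrist weight 0.78 [ 5.494e-01 -3.594e-01 -1.000e-04]
wrist weight 0.72 [ 0.555  -0.3538  0.0548]
0.93 280 328 51 107
```

View pics/w6.png

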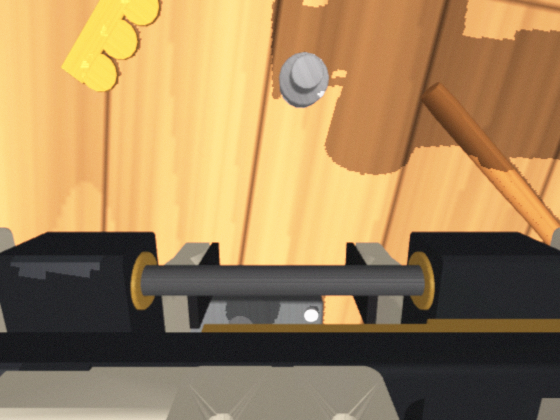

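The weight's stem top is at about (307,70), with its body around (304,80).

Run:
```python
from h import *
print(ray("wrist",307,70,.09),ray("wrist",304,81,.047))
```

```text
[ 0.55272203 -0.36350744] [ 0.55183571 -0.36094889]
```

Call:
drive_tool(
  targets=[
    [-0.03,-0.9,0,0,0,0],
    [0,-0.9,0,0,0,0],
    [0,-0.9,0,0,0,0],
    [0,0,-0.8,0,0,0],
    [0,0,-0.8,0,0,0],
  ],
)

```text
t: 27.6
eef_pos: [0.5529, -0.3595, 0.1441]
ee_rot: [-3.141, -0.0, -1.402]
force: [0.4, 0.4, -0.6]
width: 0.066
```

Call:
drive_tool(
  targets=[
    [0,0,-0.8,0,0,0],
    [0,0,-0.8,0,0,0],
    [0,0,-0.3,0,0,0],
    [0,0,-0.15,0,0,0],
    [0,0,0,0,0,0],
  ],
)

```text
t: 28.22
eef_pos: [0.553, -0.3599, 0.0633]
ee_rot: [-3.141, -0.001, -1.401]
force: [0.3, -0.0, 0.7]
width: 0.0661
```

Call:
drive_tool(
  targets=[
    [0,0,0,0,0,0],
    [0,0,0,0,0,0],
    [0,0,0,0,0,0],
    [0,0,0,0,0,0],
  ],
  claw=0,
  newtons=30,
)

```text
t: 28.72
eef_pos: [0.5525, -0.36, 0.0627]
ee_rot: [-3.141, -0.0, -1.402]
force: [0.2, -0.1, -0.9]
width: 0.0314
```

Call:
drive_tool(
  targets=[
    [0,0,0,0,0,0],
    [0,0,0,0,0,0],
    [0,0,0,0,0,0],
  ],
)

```text
t: 29.1
eef_pos: [0.5519, -0.3601, 0.0626]
ee_rot: [3.141, 0.0, -1.402]
force: [-4.1, -0.7, 3.9]
width: 0.0254
```

Call:
drive_tool(
  targets=[
    [0,0,0.3,0,0,0],
    [0,0,0.7,0,0,0],
    [0,0,0.9,0,0,0],
    [0,0,0.9,0,0,0],
    [0,0,0.9,0,0,0],
  ],
)

```text
t: 29.72
eef_pos: [0.5523, -0.3591, 0.2109]
ee_rot: [3.141, 0.002, -1.402]
force: [0.5, -0.2, -8.4]
width: 0.0257
```

Run:
```python
from h import *
arm.grab_frame("scene")
find(["bar_pad","bar_knob","bar_pivot","wheel_centre"],"scene"); find(["bar_pad"],"scene","search_frame")
arm.grab_frame("top"); find(["bar_pad"],"top"); find(["bar_pad"],"top","search_frame")
# reconstruct wrist pose at w5
s=arm.get_state();c=arm.get_calibration("wrist")
Rn=Ro.from_euler("xyz",s["ee_rot"]);Rc=Ro.from_euler("xyz",c["rotation"])
rel=Rn.inv()*Rc;off=Rn.inv().apply(c["origin"]-s["eef_pos"])
R5=Ro.from_euler("xyz",[3.1391,-.0004,-1.4031]);o=R5.apply(off)+[.54464,.07081,.20716];K=c["mtx"]
im=cv2.imread("pics/w5.png")
for u,v,z in((275,19,.08),(274,222,.118),(189,168,.065),(182,170,.060)):
  d=(R5*rel).apply([(u-K[0,2])/K[0,0],-(v-K[1,2])/K[1,1],-1]);print(u,v,(o+d*(z-o[2])/d[2])[:2].round(4))
```

```text
scene bar_pad 0.7 [ 0.5764 -0.0794  0.0836]
scene bar_knob 0.95 [0.5482 0.0839 0.1196]
scene bar_pivot 0.75 [0.5348 0.1689 0.0771]
scene wheel_centre 0.78 [0.5559 0.0435 0.0655]
scene bar_pad 0.89 [0.5609 0.021  0.0768]
top bar_pad 0.69 [ 0.5754 -0.0778  0.0814]
top bar_pad 0.73 [0.5563 0.012  0.0816]
275 19 [ 0.5747 -0.0755]
274 222 [0.5496 0.0782]
189 168 [0.6342 0.0556]
182 170 [0.6419 0.0594]
```

Call:
drive_tool(
  targets=[
    [0.07,0.4,0,0,0,0],
    [0.07,0.8,0,0,0,0],
    [0.07,0.9,0,0,0,0],
    [0.07,0.9,0,0,0,0],
    [0.07,0.9,0,0,0,0],
  ],
)

```text
t: 30.8
eef_pos: [0.5663, -0.2022, 0.2102]
ee_rot: [3.141, 0.0, -1.402]
force: [0.4, 0.8, -8.5]
width: 0.0257
```

Call:
drive_tool(
  targets=[
    [0.07,0.9,0,0,0,0],
    [0.07,0.9,0,0,0,0],
    [0.06,0.8,0,0,0,0],
    [0.04,0.45,0,0,0,0],
    [0,0,0,0,0,0],
  ],
)

```text
t: 31.42
eef_pos: [0.5761, -0.0805, 0.2104]
ee_rot: [3.142, 0.0, -1.4]
force: [-0.3, -0.3, -8.1]
width: 0.0252
```

Call:
drive_tool(
  targets=[
    [0,0,-0.5,0,0,0],
    [0,0,-0.5,0,0,0],
    [0,0,-0.3,0,0,0],
    [0,0,0,0,0,0],
    [0,0,0,0,0,0],
  ],
)

```text
t: 32.05
eef_pos: [0.5767, -0.0822, 0.1593]
ee_rot: [-3.141, -0.0, -1.402]
force: [0.5, 0.2, -7.5]
width: 0.0252
```

Call:
drive_tool(
  targets=[
    [-0.02,0.12,-0.12,0,0,0],
    [0,0,-0.1,0,0,0],
    [0,0,0,0,0,0],
  ],
)

```text
t: 32.42
eef_pos: [0.575, -0.077, 0.1494]
ee_rot: [3.141, 0.0, -1.402]
force: [-0.1, -0.4, -8.8]
width: 0.0253
```

Run:
```python
from h import *
s=arm.get_state();print(s['eef_pos'])
im,_=arm.grab_frame("scene"); find(["weight","bar_pad"],"scene")
im2,_=arm.grab_frame("top"); find(["weight","bar_pad"],"top")
a=im[170:310,170:370];b=im2[130:270,170:370]
cv2.imwrite("pics/w7.png",cv2.resize(np.vstack([a,b])[:,:,::-1],None,fx=2.1,fy=2.1,interpolation=cv2.INTER_CUBIC))
```

```text
[ 0.57497795 -0.0770383   0.14942482]
scene weight None
scene bar_pad 0.66 [ 0.577  -0.0791  0.0791]
top weight None
top bar_pad 0.58 [0.5499 0.0806 0.1172]
```

View pics/w7.png

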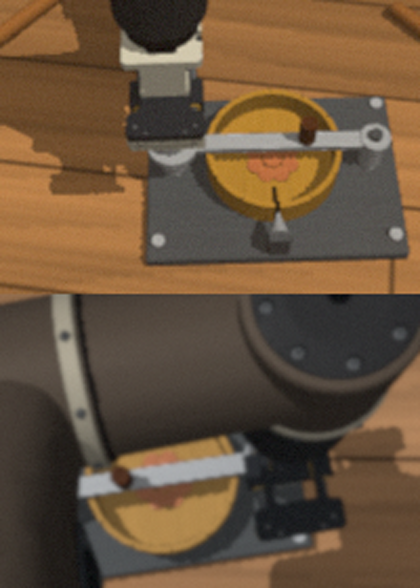

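The gripper hides the pad in both views, but the bar and mark look right. I'll lower by force, relying on the measured coordinates.

Call:
drive_tool(
  targets=[
    [0.02,0,-0.05,0,0,0],
    [0,0,-0.05,0,0,0],
    [0,0,-0.025,0,0,0],
    [0,0,0,0,0,0],
  ],
)

```text
t: 33.22
eef_pos: [0.576, -0.0772, 0.1446]
ee_rot: [3.141, -0.0, -1.402]
force: [0.1, 0.6, -8.3]
width: 0.0261
```

Call:
drive_tool(
  targets=[
    [0,0,-0.025,0,0,0],
    [0,0,0,0,0,0],
  ],
)

```text
t: 33.48
eef_pos: [0.576, -0.0772, 0.1437]
ee_rot: [3.141, 0.0, -1.402]
force: [-0.3, -0.3, -7.4]
width: 0.0256
```

Call:
drive_tool(
  targets=[
    [0,0,-0.02,0,0,0],
    [0,0,0,0,0,0],
  ],
)

```text
t: 33.72
eef_pos: [0.576, -0.0772, 0.1429]
ee_rot: [3.141, 0.0, -1.402]
force: [-0.3, 1.3, -8.3]
width: 0.0256
```

Call:
drive_tool(
  targets=[
    [0,0,-0.015,0,0,0],
    [0,0,0,0,0,0],
  ],
)

```text
t: 33.98
eef_pos: [0.5763, -0.0772, 0.1426]
ee_rot: [-3.141, -0.0, -1.402]
force: [-0.7, -0.1, -5.9]
width: 0.0257
```

Contact is starting (8.3 N down to 5.9 N).

Call:
drive_tool(
  targets=[
    [0,0,-0.015,0,0,0],
    [0,0,0,0,0,0],
  ],
)

```text
t: 34.22
eef_pos: [0.5768, -0.0771, 0.1425]
ee_rot: [-3.14, -0.0, -1.402]
force: [-0.0, 0.9, -1.0]
width: 0.0255
```

Call:
drive_tool(
  targets=[
    [0,0,0,0,0,0],
    [0,0,0,0,0,0],
    [0,0,0,0,0,0],
    [0,0,0,0,0,0],
  ],
  claw=0.6,
)

```text
t: 34.72
eef_pos: [0.5761, -0.0772, 0.1418]
ee_rot: [-3.141, -0.0, -1.402]
force: [0.3, 0.0, 0.1]
width: 0.0521
```

Call:
drive_tool(
  targets=[
    [0,0,0.3,0,0,0],
    [0,0,0.8,0,0,0],
    [0,0,0.8,0,0,0],
    [0,0.6,0.3,0,0,0],
    [0,0.6,0,0,0,0],
  ],
)

```text
t: 35.35
eef_pos: [0.5769, -0.0288, 0.2323]
ee_rot: [-3.138, -0.0, -1.403]
force: [0.2, -0.3, -0.4]
width: 0.0523
```

Call:
drive_tool(
  targets=[
    [0,0.6,0,0,0,0],
    [0,0.6,0,0,0,0],
    [0,0,0,0,0,0],
    [0,0,0,0,0,0],
  ],
)

```text
t: 35.85
eef_pos: [0.5761, 0.0187, 0.2303]
ee_rot: [-3.141, -0.0, -1.402]
force: [-1.0, -0.7, 0.6]
width: 0.0528
```

Run:
```python
from h import *
s=arm.get_state();print(s['t'],s['eef_pos'])
snap("wrist","w8.png"); find(["weight","bar_pad"],"wrist")
arm.grab_frame("scene"); find(["weight","bar_pad","mark","pointer_tip"],"scene")
```

```text
35.85 [0.57613381 0.0186566  0.23032339]
wrist weight 0.56 [ 0.5791 -0.0792  0.0794]
wrist bar_pad None
scene weight 0.88 [ 0.579  -0.0821  0.0825]
scene bar_pad 0.57 [ 0.5783 -0.0793  0.0801]
scene mark 0.87 [0.6404 0.0536 0.0593]
scene pointer_tip 0.8 [0.6445 0.0582 0.0612]
```

View pics/w8.png

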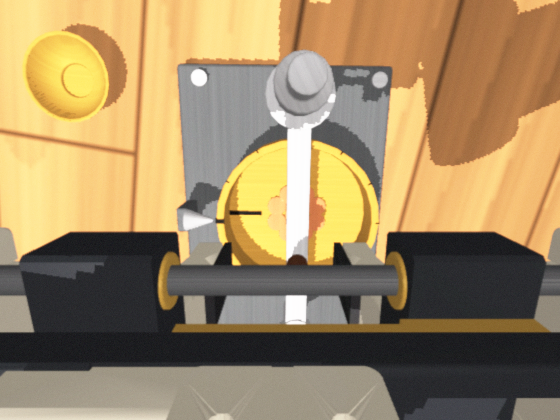

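The weight stands upright on the pad: stem top at (309,74), body spanning about x 274–335, pad edges at 266 and 335, near edge at y≈128. The last question is how well it is centred.

Run:
```python
from h import *
r=lambda u,v,z:ray("wrist",u,v,z).round(4)
print("stem",r(309,74,.17)); m=arm.cut_out("weight","wrist")
im=cv2.imread("pics/w8.png"); 
a=r(300,129,.08); print("pad near edge",a,"centre",a+.032*np.array([.16,-.987]))
print("pad left/right",r(266,94,.08),r(335,94,.08))
c=arm.get_calibration("wrist");K=c["mtx"];R=Ro.from_euler("xyz",c["rotation"]);o=c["origin"]
def circ(x,y,z,rad,col):
    t=np.linspace(0,2*np.pi,90);P=R.inv().apply(np.c_[x+rad*np.cos(t),y+rad*np.sin(t),0*t+z]-o)
    uv=np.c_[-K[0,0]*P[:,0]/P[:,2]+K[0,2],K[1,1]*P[:,1]/P[:,2]+K[1,2]]
    cv2.polylines(big,[((uv-[230,20])*5).astype(int)],True,col,1)
big=cv2.resize(im[20:140,230:370],None,fx=5,fy=5,interpolation=cv2.INTER_CUBIC)
circ(.5756,-.079,.08,.032,(0,0,255))
for z,rad in((.08,.023),(.13,.023),(.17,.013)): circ(.5756,-.079,z,rad,(0,255,0))
cv2.imwrite("pics/w9.png",big)
```

```text
stem [ 0.5759 -0.0819]
pad near edge [ 0.5706 -0.0482] centre [ 0.57572  -0.079784]
pad left/right [ 0.6063 -0.0731] [ 0.5452 -0.0834]
```

View pics/w9.png

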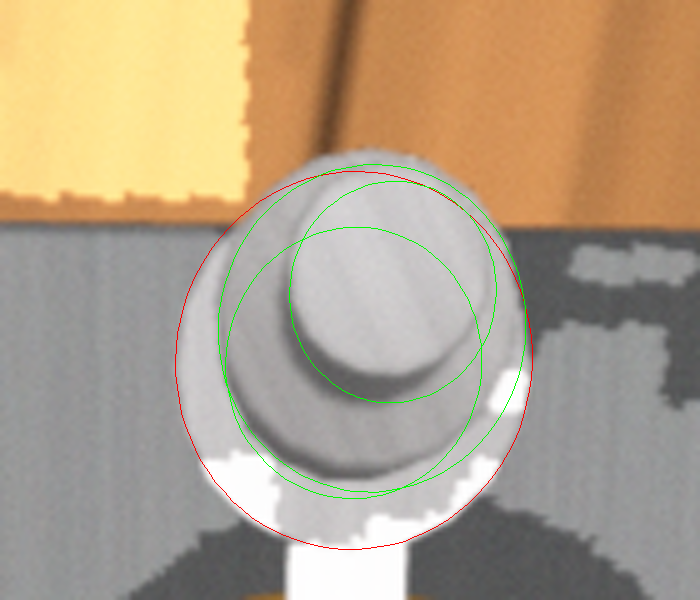

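The red pad outline fits. The weight is upright and about 3 mm from the pad's centre along the bar, well inside the 9 mm edge margin. I'm leaving it there and handing in.

```bash
python3 -c "
from station import arm
s=arm.get_state();print(s['t'],s['force'],s['width']);print(arm.job_done())"
```

```text
36.3 [0.54955301 1.22058962 0.00431462] 0.05257698326314742
the job is handed in; nothing more can be done
None
```

The job is done in the order asked and was handed in at 36.3 s, with the gripper open and clear of everything.

- **Wheel:** I turned it clockwise by the rim in two grips, then corrected it back by 2°. In the close-up the mark lines up with the pointer tip to within about half a degree. It still faced the pointer after the bar was swung and the weight placed.
- **Bar:** I swung it by the knob until it met its stop; the force rose to about 13 N with no further movement. The scene camera puts the pad at (0.576, -0.079), where the rest post should be.
- **Weight:** I lowered it until the load came off the wrist, then let go. It stands upright, but about 3 mm from the pad's centre along the bar, towards its far end. I left it because that is well inside the pad's 9 mm margin.
- **Bystanders:** I touched none of the other things.
- **Checks that disagreed:** The networks gave a few wrong readings: the top camera's first pivot, the wrist camera's knob after the swing, and the top camera's pad with the arm in view. I dropped these in favour of the pictures and the fixture's known geometry. The pad was hidden while I lowered the weight, so I placed it from measured coordinates and checked it afterwards.

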